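# Hold a carving blank home in the marking jig

### The job

Lift the grey sharpening stone off the marking jig and lay it flat on the low cork-topped board, and let go of it. Then slide the small wood blank along the jig's channel against the sprung plunger until the blank bears squarely on the metal stop block, and finish the program while still holding it there with a light, steady push (about 5 to 10 N more than the spring; never ram it), because the spring throws it back as soon as you let go. Leave everything else on the bench where it is.

Things in the scene. Friction and masses are not known exactly. Their poses are not given: they have to be found in the camera images.
- jig: Fixed marking jig on the bench: pale grey base board 330 x 90 mm, 10 mm thick, origin under the middle of the base, its x axis along the channel towards the stop block. The channel (y = 0) is 48 mm wide between two dark wooden rails, each 14 mm wide and 8 mm high (tops 18 mm above the bench), from x = -140 to +130 mm. Nothing closes the channel's -x end, which is towards the robot.
- stop: Aluminium stop block at the jig's +x end, fixed to it: 35 mm thick (x), 86 mm wide (y), 45 mm high. Origin at the bottom of its front face, at the channel's middle, 130 mm along the jig's x from the jig's origin and 10 mm above the bench. Its front face (looking to the jig's -x) is the hard stop.
- plunger_tip (a point): Centre of the flat tip of the steel plunger (18 mm across) that sticks out 15 mm from the stop block's front face towards the channel, 33 mm above the bench; it moves with the plunger.
- plunger (a joint): Travel of the sprung plunger into the stop block, in m: 0 out, 0.015 when its tip is flush with the stop face. Spring: about 3 N to start it, rising 0.3 N per mm to 7.5 N when flush. It can sink 7 mm deeper than flush, but the blank is stopped by the face.
- blank_mid (a point): Centre of the small light-wood blank to be pressed home: 80 mm long (its x, along the channel), 44 mm wide (y), 45 mm high, about 0.12 kg. It lies loose on the jig's base in the channel (2 mm side play each side), its top 55 mm above the bench; its middle starts 75 to 100 mm on the robot's side of the jig's origin. Fully home, its middle is 90 mm beyond the jig's origin (40 mm short of the stop face).
- blank: The same blank; origin at the centre of its underside.
- stone_mid (a point): Centre of the grey sharpening stone that bars the channel: a bar 28 mm (its x) by 120 mm (its y) by 16 mm thick, about 0.13 kg, lying across the tops of the two rails, underside 18 mm above the bench, between blank and plunger.
- stone: The same stone; origin at the centre of its underside.
- board: Low fixed board for the stone: dark wood 200 mm (its x) by 110 mm (its y), with a cork top 12 mm above the bench; origin under its middle. It stands on the left or on the right of the jig; a 42 mm high stack of panels of similar size is on the other side.
- gouge: Bystander, to be left alone: a carving gouge with wooden handle, 200 mm long, lying. Origin at its underside.
- mallet: Bystander, to be left alone: a round wooden carver's mallet, 84 mm across, 203 mm tall, standing on its head. Origin at its underside.
- spare: Bystander, to be left alone: a larger spare wood blank, 60 x 110 x 40 mm. Origin at its underside.
- glue: Bystander, to be left alone: a white bottle, 52 mm across, 130 mm tall. Origin at its underside.
- tin: Bystander, to be left alone: a flat steel tin, 52 mm across, 30 mm tall. Origin at its underside.
- ruler: Bystander, to be left alone: a steel ruler, 26 x 200 x 4 mm. Origin at its underside.
- square: Bystander, to be left alone: a try square, wooden stock 110 mm, steel blade 130 mm. Origin at its underside.
Things that resemble listed ones, but are neither listed nor needed, are in the scene too. Leave any blue or red look-alike of the blank alone.

How it is judged:
On the way:
1. the sharpening stone lies flat on the cork-topped board, let go (x of stone_mid in the frame of board between -0.09 and 0.09 m and y of stone_mid in the frame of board between -0.05 and 0.05 m and z of stone_mid in the frame of board between 0.015 and 0.026 m and angle between stone_mid's own z axis and vertical below 0.15 rad and linear speed of stone below 0.03 m/s and contact force between the fingers and stone below 0.1 N), for 0.2 s.
At the end, for the whole second after the job is handed in: Stone flat (0.15 rad), at rest, let go, its centre over the board's cork. Robot holding the blank home: plunger 13.5 to 17.5 mm in, blank bearing on the stop with 1.5 to 25 N, down on the jig's base, within 6 mm of the channel's middle and 0.06 rad of its direction, still (all of step 1 and value of joint plunger between 0.0135 and 0.0175 m and contact force between blank and stop between 1.5 and 25 N and contact force between any of the fingers, the arm and blank above 2 N and y of blank_mid in the frame of jig between -0.006 and 0.006 m and z of blank_mid in the frame of jig between 0.027 and 0.038 m and angle between the x axis of blank_mid and the x axis of jig, either way round below 0.06 rad and linear speed of blank below 0.02 m/s); the arm keeps its last pose, push and grip.
It fails at once if the blank is rammed onto the stop block (over 45 N) (contact force between blank and stop above 45 N).
It fails at once if the stone is tipped over (more than 0.8 rad) (angle between stone_mid's own z axis and vertical above 0.8 rad).
It fails at once if a bystander is moved by more than 30 mm (distance of any of gouge, mallet, spare, glue, tin, ruler, square from where it was at the start of the episode above 0.03 m).
It also fails if it takes over 64 s, if anything falls off the work surface, if the arm or the gripper's body presses on something with over 40 N, if the wrist force passes 120 N, or if a joint passes its speed limit or range.

### The arm

A 6-joint arm with a two-finger parallel gripper is mounted at the origin on the work surface. World frame = base frame: x ahead of the robot, y to its left, z up, the work surface at z = 0. Lengths are in m, angles in rad, forces in N, time in s.
With the tool pointing down it reaches from about 0.35 to 1 m from the base axis. Payload 7.1 kg.
Tool frame: the origin (TCP) lies midway between the tips of the shut fingers; the grasp point (between the pads) lies 19 mm behind it; z points along the fingers, y is the direction in which the jaws open and shut (so a half turn about z gives the same grasp; the last joint's range is limited). The gripper opens to 85 mm and grips with 20 to 120 N. Pads are 22 mm wide; open, the fingers measure 114 mm over their backs; the gripper's body (76 mm by 85 mm) begins 54 mm behind the grasp point. The pads swing forward as they close: fully open they stand 13 mm farther back than shut.
Start: joints at [-1.313, 0.423, 1.63, -0, 1.089, -0.019], TCP at [0.171, -0.601, 0.231] pointing down, gripper open.
Joint ranges: [-3, 3], [-0.9, 2.11], [0.09, 2.58], [-1.31, 4.45], [0.11, 2.69], [-2.54, 2.54]. Speed limits (rad/s): [2.39, 2.39, 3.01, 3.14, 3.14, 3.14].

### API

Orientations are given as a 3x3 rotation matrix whose columns are the frame's x, y, z axes.
In Python, from workcell import readout, optics, ticket gives the robot as it stands.
- The arm moves only by the tool drive_tool, never from a script. Its argument "plan" is one flat list of numbers, 7 for each row, row after row: the turn, a rotation vector about the tool's x, y, z in degrees, then the shift along the tool's x, y, z in m, then the opening, from 0 (shut) to 1 (fully open). A call has 1 to 20 rows; each row shifts and turns the commanded pose from where the row before left it, along the tool's axes as they then stand; what a row does not reach is not made up. A row lasts 1/8 s, in which the tool goes at most 62.5 mm and 10.7 degrees, less where a joint would pass 70% of its speed; a pose out of reach is approached as far as the arm can. A call with a gripper value outside its range is refused whole. The fingers move at their own pace and stop on an object; the grip force is fixed at half the most. Time passes only in rows, so rows that do not move let the fingers close. It gives the time, the measured TCP pose, the force and the opening at its end, in the units of the state.
- readout.get_state(): the state, without advancing time (a new reading comes with each control period).
- optics.capture(name): name is "scene" or "side" or "wrist"; returns a dict with "frame" (400x640x3 uint8, red, green, blue), "mtx" (3x3 intrinsics, pixels), "k1" (the pictures are not rectified: a ray, as slopes to the right and down, at radius r is drawn at 1 + k1 r^2 times it, then the intrinsics apply), "cam_to_world" (4x4, takes a point from camera to world coordinates); the wrist camera has in their place "T_tool_cam" (4x4, takes a point from camera to tool coordinates, whose origin is the TCP and whose axes are the flange's). Camera axes: x right, y down, z forward; pixel columns grow to the right and rows downward; lengths in m; the calibration is good to about 2 mm. A picture is of the moment at which its call begins: read the wrist's pose just before it. There is no depth.
- ticket.job_done(): hands the job in, once; it reports no verdict.
The state is a dict: "time_s": time; "q": joint angles; "joint_velocities": joint speeds; "tau": joint torques, N m; "ee_pos": TCP position; "ee_rot": TCP orientation; "ft_force": force on the tool from outside, world axes, zero at the start; "torque": the same for the moment, N m; "gripper_width": finger opening in m.
Only numpy, scipy, OpenCV 4.12 (cv2) and the standard library are available. Lean on these libraries where they do the work, as an engineer would, in place of code of your own. Each camera call takes 0.05 s, during which the arm holds its last target.

## Working session

There is one attempt and no reset: what is moved stays moved. The work goes in short steps, Python scripts to look and compute and a tool call to move; the robot and the scene stay as the last step left them, time stands still between calls to the robot, and variables do not carry over. Pictures are saved under pics/ and viewed, and the job is handed in when it is done.

Besides the shell and the picture viewer there is one more tool, called after ">>>" as name(argument=value, ...) on one line, values as JSON. drive_tool: Moves the arm, as the interface text tells. Its arguments: {"type":"object","properties":{"plan":{"type":"array"}},"required":["plan"]}

```bash
mkdir -p pics; ls; cat > h.py <<'E'
import numpy as np, cv2
from workcell import readout, optics, ticket
def snap(name,fn):
    s=readout.get_state(); c=optics.capture(name)
    cv2.imwrite('pics/'+fn+'.png',c['frame'][:,:,::-1])
    if 'cam_to_world' in c: T=np.array(c['cam_to_world'])
    else:
        M=np.eye(4);M[:3,:3]=np.array(s['ee_rot']).reshape(3,3);M[:3,3]=s['ee_pos'];T=M@np.array(c['T_tool_cam'])
    np.savez('pics/'+fn+'.npz',K=c['mtx'],k1=c['k1'],T=T,frame=c['frame'])
    return fn
def load(fn): return np.load('pics/'+fn+'.npz')
def ray(d,uv):
    uv=np.array(uv,float).reshape(-1,1,2)
    p=cv2.undistortPoints(uv,d['K'],np.array([float(d['k1']),0,0,0]))[:,0]
    v=np.c_[p,np.ones(len(p))]@d['T'][:3,:3].T
    return d['T'][:3,3],v
def onz(d,uv,z):
    o,v=ray(d,uv); return o+v*((z-o[2])/v[:,2])[:,None]
E
python3 - <<'E'
from h import *
for n in ['scene','side','wrist']: snap(n,n+'0'); d=load(n+'0'); print(n,d['T'].round(3).tolist())
print(readout.get_state())
E
```

```text
pics
scene [[-0.871, 0.408, -0.273, 0.926], [0.49, 0.71, -0.505, 0.694], [-0.012, -0.574, -0.819, 1.202], [0.0, 0.0, 0.0, 1.0]]
side [[-0.939, -0.192, 0.285, 0.045], [-0.343, 0.576, -0.742, 1.261], [-0.022, -0.794, -0.607, 1.108], [0.0, 0.0, 0.0, 1.0]]
wrist [[0.275, -0.928, -0.253, 0.234], [-0.962, -0.265, -0.071, -0.582], [-0.001, 0.263, -0.965, 0.373], [0.0, 0.0, 0.0, 1.0]]
{'time_s': 0.15, 'q': array([-1.31298224e+00,  4.23653199e-01,  1.63051488e+00, -3.58901609e-05,
        1.08859860e+00, -1.90158379e-02]), 'joint_velocities': array([-3.19640803e-04, -3.07428452e-03, -2.74705877e-03,  5.97992095e-04,
       -3.23438276e-04,  3.95288649e-05]), 'tau': array([-6.06378198e-04, -5.57769156e+01, -2.82018310e+01, -3.90858034e-06,
        4.79330527e-03,  3.19923561e-05]), 'ee_pos': array([ 0.17071451, -0.60078994,  0.23073165]), 'ee_rot': array([[ 9.61922122e-01,  2.73323477e-01, -3.30086686e-04],
       [ 2.73323676e-01, -9.61921461e-01,  1.12712137e-03],
       [-9.44873602e-06, -1.17442349e-03, -9.99999310e-01]]), 'ft_force': array([-0.07415141, -0.45113642, -0.83880987]), 'torque': array([0.03043754, 0.0049199 , 0.00171692]), 'gripper_width': 0.08570029424144218}
```

View pics/scene0.png

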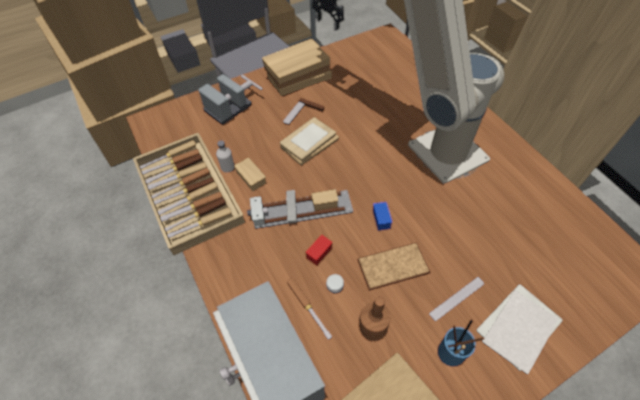

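View pics/side0.png

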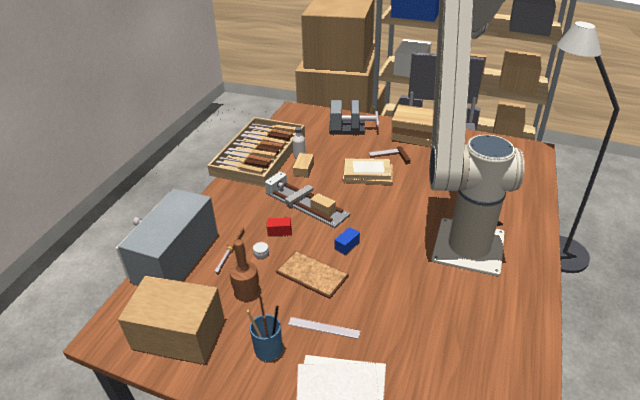

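View pics/wrist0.png

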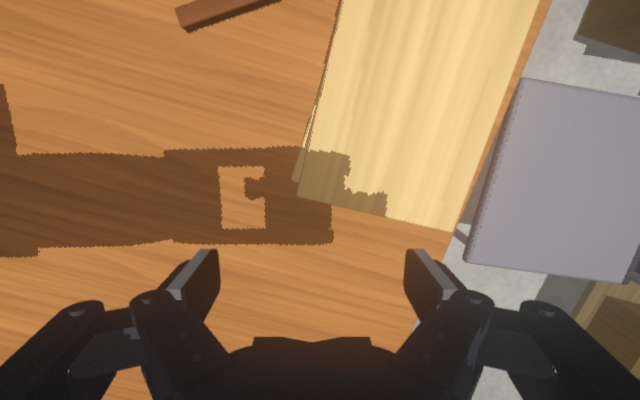

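The scene view shows the jig running from about (350,205) to the stop at (257,210), with the stone at (291,207) and the blank at (325,200). The cork board is at (393,265) and the panel stack at (309,140). I'll zoom in to get corner pixels.

```bash
python3 - <<'E'
from h import *
for n,(x0,y0,w,h) in {'scene0':(235,175,200,120),'side0':(255,165,110,135)}.items():
    f=load(n)['frame'][y0:y0+h,x0:x0+w,::-1]
    k=min(800//w,600//h)
    cv2.imwrite(f'pics/{n}z.png',cv2.resize(f,None,fx=k,fy=k,interpolation=cv2.INTER_CUBIC)); print(n,k)
a=load('scene0');b=load('side0')
print('scene board ctr',onz(a,[[393,265]],.012),'jig ends top',onz(a,[[350,203],[252,212]],.018),'stone',onz(a,[[291,207]],.034),'blank',onz(a,[[325,199]],.055))
print('side board',onz(b,[[313,273]],.012),'jig',onz(b,[[347,215]],.01),'stone',onz(b,[[300,196]],.034),'blank',onz(b,[[324,201]],.055))
E
```

```text
scene0 4
side0 4
scene board ctr [[0.44768146 0.28370144 0.012     ]] jig ends top [[ 0.44263666  0.02483553  0.018     ]
 [ 0.74343103 -0.10584053  0.018     ]] stone [[ 0.62586701 -0.04903383  0.034     ]] blank [[ 0.52019354 -0.00843538  0.055     ]]
side board [[0.44202345 0.28724515 0.012     ]] jig [[ 0.42756354 -0.01588622  0.01      ]] stone [[ 0.61301305 -0.03737543  0.034     ]] blank [[ 0.511235   -0.01162898  0.055     ]]
```

View pics/scene0z.png

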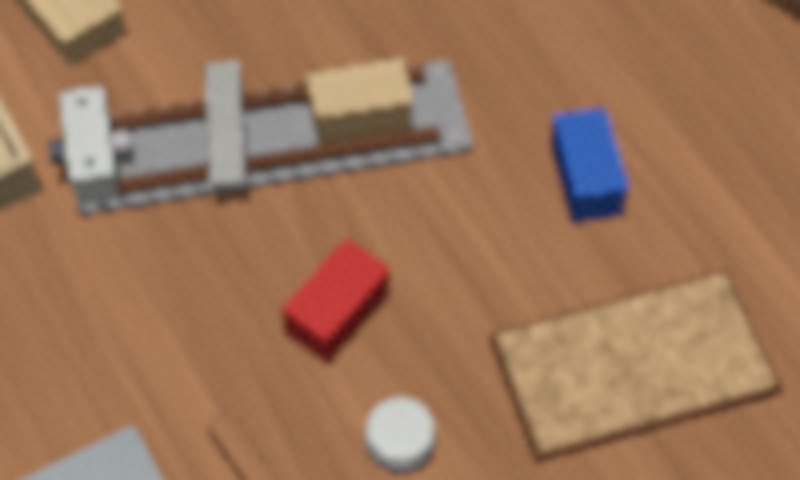

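View pics/side0z.png

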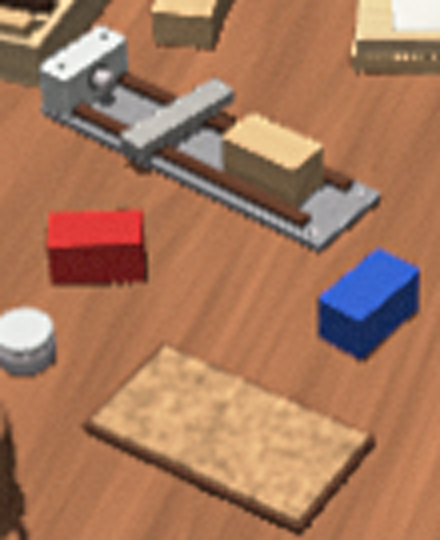

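```bash
python3 - <<'E'
from h import *
a=load('scene0');b=load('side0')
S=lambda L:[[235+(x-1.5)/4,175+(y-1.5)/4] for x,y in L]
D=lambda L:[[255+(x-1.5)/4,165+(y-1.5)/4] for x,y in L]
def show(n,P):
    print(n,P[:,:2].round(4).tolist(),'mean',P[:,:2].mean(0).round(4))
    for i in range(len(P)-1):
        e=P[i+1]-P[i];print('   len %.4f ang %.2f'%(np.linalg.norm(e),np.degrees(np.arctan2(e[1],e[0]))))
show('board sc',onz(a,S([(495,338),(727,274),(777,384),(541,456)]),.012))
show('board sd',onz(b,D([(85,425),(165,346),(374,438),(302,528)]),.012))
show('stone sc',onz(a,S([(206,63),(240,60),(246,185),(212,188)]),.034))
show('stone sd',onz(b,D([(122,136),(212,80),(233,92),(143,150)]),.034))
show('blank sc',onz(a,S([(307,72),(404,58),(412,97),(318,114)]),.055))
show('blank sd',onz(b,D([(224,138),(260,116),(323,147),(287,172)]),.055))
show('stop sc',onz(a,S([(60,92),(104,87),(113,172),(72,178)]),.055))
show('stop sd',onz(b,D([(41,68),(106,28),(126,38),(61,82)]),.055))
show('jig end sc',onz(a,S([(447,60),(470,147),(82,210)]),.010))
show('jig end sd',onz(b,D([(379,198),(318,246)]),.010))
E
```

```text
board sc [[0.5289, 0.2138], [0.3393, 0.2576], [0.3638, 0.354], [0.5517, 0.3135]] mean [0.446  0.2847]
   len 0.1946 ang 167.01
   len 0.0995 ang 75.74
   len 0.1922 ang -12.16
board sd [[0.554, 0.3162], [0.5285, 0.214], [0.3385, 0.2571], [0.3613, 0.3604]] mean [0.4456 0.2869]
   len 0.1054 ang -104.05
   len 0.1948 ang 167.23
   len 0.1058 ang 77.55
stone sc [[0.609, -0.1177], [0.5826, -0.1062], [0.6363, 0.0072], [0.6614, -0.0039]] mean [ 0.6223 -0.0551]
   len 0.0288 ang 156.39
   len 0.1255 ang 64.63
   len 0.0274 ang -23.81
stone sd [[0.6583, -0.0059], [0.6119, -0.1118], [0.5866, -0.1002], [0.6323, 0.0071]] mean [ 0.6223 -0.0527]
   len 0.1156 ang -113.64
   len 0.0278 ang 155.39
   len 0.1167 ang 66.92
blank sc [[0.5464, -0.0532], [0.4696, -0.0257], [0.4842, 0.0117], [0.559, -0.0118]] mean [ 0.5148 -0.0198]
   len 0.0816 ang 160.29
   len 0.0401 ang 68.66
   len 0.0785 ang -17.40
blank sd [[0.5596, -0.0069], [0.5404, -0.0472], [0.4728, -0.0222], [0.4911, 0.0208]] mean [ 0.5159 -0.0139]
   len 0.0446 ang -115.43
   len 0.0721 ang 159.70
   len 0.0468 ang 66.94
stop sc [[0.7325, -0.1367], [0.6988, -0.1232], [0.7278, -0.0439], [0.7586, -0.055]] mean [ 0.7294 -0.0897]
   len 0.0363 ang 158.14
   len 0.0844 ang 69.89
   len 0.0327 ang -19.80
stop sd [[0.7588, -0.0528], [0.7274, -0.1322], [0.7026, -0.1227], [0.7318, -0.0384]] mean [ 0.7301 -0.0865]
   len 0.0854 ang -111.63
   len 0.0266 ang 159.03
   len 0.0892 ang 70.87
jig end sc [[0.4206, -0.0336], [0.4511, 0.0527], [0.7578, -0.052]] mean [ 0.5432 -0.011 ]
   len 0.0916 ang 70.53
   len 0.3241 ang -18.85
jig end sd [[0.4211, -0.0232], [0.4515, 0.0553]] mean [0.4363 0.016 ]
   len 0.0841 ang 68.81
```

>>> drive_tool(plan=[0,0,-10,0,0,-0.02,1,0,0,-10,0,0,-0.02,1,0,0,-10,0,0,-0.02,1,0,0,-10,0,0,-0.02,1,0,0,-10,0,0,-0.02,1,0,0,0,0.055,0.0114,0,1,0,0,0,0.055,0.0114,0,1,0,0,0,0.055,0.0114,0,1,0,0,0,0.055,0.0114,0,1,0,0,0,0.055,0.0114,0,1,0,0,0,0.055,0.0114,0,1,0,0,0,0.055,0.0114,0,1,0,0,0,0.055,0.0114,0,1,0,0,0,0.055,0.0114,0,1,0,0,0,0.055,0.0114,0,1,0,0,0,0.055,0.0114,0,1,0,0,0,0.055,0.0114,0,1,0,0,0,0.055,0.0114,0,1])

```text
time_s: 2.4
ee_pos: [0.5992, -0.0076, 0.3311]
ee_rot: [[0.409, 0.913, -0.0], [0.913, -0.409, -0.0], [-0.0, -0.0, -1.0]]
ft_force: [0.4, 0.3, -0.6]
gripper_width: 0.0854
```

```bash
python3 - <<'E'
from h import *
snap('wrist','wrist1');d=load('wrist1');print(d['K'],d['k1'])
E
```

```text
[[308.41195211   0.         311.51308379]
 [  0.         308.41195211 201.91856558]
 [  0.           0.           1.        ]] -0.017096822228828173
```

View pics/wrist1.png

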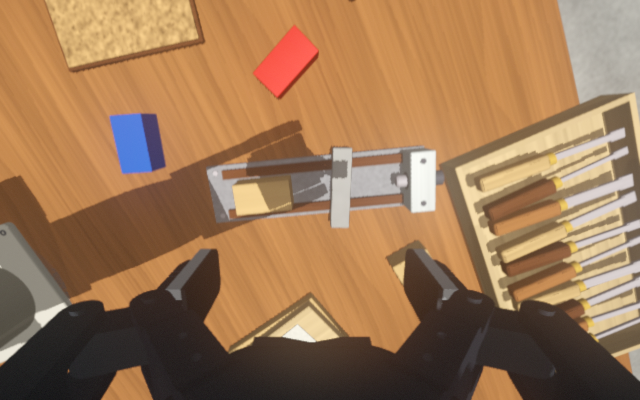

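Wrist view: the jig spans (212,195) to (435,180), with the stone at (341,187), the blank top around (265,195) and the stop at (420,180). Zooming for corners.

```bash
python3 - <<'E'
from h import *
d=load('wrist1');x0,y0,w,h=200,135,250,100
cv2.imwrite('pics/w1z.png',cv2.resize(d['frame'][y0:y0+h,x0:x0+w,::-1],(w*3,h*3),interpolation=cv2.INTER_CUBIC))
g=cv2.cvtColor(d['frame'],cv2.COLOR_RGB2HSV)
E
```

```text
(no output)
```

View pics/w1z.png

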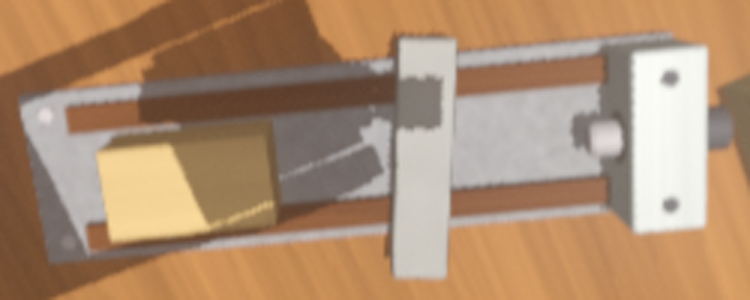

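```bash
python3 - <<'E'
from h import *
d=load('wrist1')
W=lambda L:[[200+(x-1)/3,135+(y-1)/3] for x,y in L]
def show(n,P):
    print(n,P[:,:2].round(4).tolist(),'mean',P[:,:2].mean(0).round(4))
    for i in range(len(P)-1):
        e=P[i+1]-P[i];print('   len %.4f ang %.2f'%(np.linalg.norm(e),np.degrees(np.arctan2(e[1],e[0]))))
show('stone',onz(d,W([(399,38),(455,38),(446,277),(393,275)]),.034))
show('blank',onz(d,W([(97,150),(268,137),(276,224),(111,242)]),.055))
show('stop',onz(d,W([(630,47),(706,45),(704,228),(635,232)]),.055))
show('jig base end',onz(d,W([(19,97),(50,262)]),.010))
show('upper rail inner edge',onz(d,W([(70,131),(608,82)]),.018))
show('lower rail outer',onz(d,W([(90,250),(607,203)]),.018))
show('plunger',onz(d,W([(590,138)]),.033))
E
```

```text
stone [[0.6366, 0.0049], [0.6606, -0.0058], [0.6116, -0.1142], [0.5877, -0.1024]] mean [ 0.6241 -0.0544]
   len 0.0263 ang -24.02
   len 0.1190 ang -114.30
   len 0.0267 ang 153.65
blank [[0.4886, 0.0171], [0.5634, -0.0097], [0.5491, -0.049], [0.4738, -0.0252]] mean [ 0.5187 -0.0167]
   len 0.0794 ang -19.66
   len 0.0418 ang -109.98
   len 0.0790 ang 162.44
stop [[0.7293, -0.0386], [0.7609, -0.0517], [0.7333, -0.1333], [0.7027, -0.1218]] mean [ 0.7315 -0.0864]
   len 0.0342 ang -22.44
   len 0.0862 ang -108.71
   len 0.0327 ang 159.40
jig base end [[0.4506, 0.0534], [0.4227, -0.0303]] mean [0.4367 0.0116]
   len 0.0883 ang -108.48
upper rail inner edge [[0.4687, 0.0279], [0.7228, -0.0586]] mean [ 0.5957 -0.0153]
   len 0.2684 ang -18.80
lower rail outer [[0.4483, -0.0315], [0.7014, -0.1168]] mean [ 0.5749 -0.0742]
   len 0.2671 ang -18.62
plunger [[0.7024, -0.077]] mean [ 0.7024 -0.077 ]
```

>>> drive_tool(plan=[0,0,0,-0.011,0.0138,0.04,1,0,0,0,-0.011,0.0138,0.04,1,0,0,0,-0.0109,0.0138,0.04,1,0,0,0,0,0,0.04,1,0,0,0,0,0,0.04,1,0,0,0,0,0,0.04,0.8,0,0,0,0,0,0.03,0.8,0,0,0,0,0,0.02,0.8,0,0,0,0,0,0.01,0.8,0,0,0,0,0,0,0.8])

```text
time_s: 3.7
ee_pos: [0.6228, -0.0563, 0.0312]
ee_rot: [[0.409, 0.913, -0.0], [0.913, -0.409, 0.0], [-0.0, -0.0, -1.0]]
ft_force: [0.1, 0.1, -0.5]
gripper_width: 0.068
```

```bash
python3 - <<'E'
from h import *
snap('wrist','wrist2');snap('side','side2')
f=load('side2')['frame'][120:300,200:420,::-1]
cv2.imwrite('pics/side2z.png',cv2.resize(f,None,fx=3,fy=3))
E
```

```text
(no output)
```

View pics/wrist2.png

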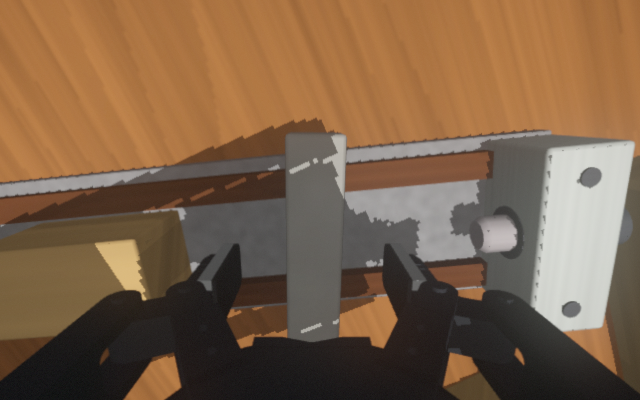

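View pics/side2z.png

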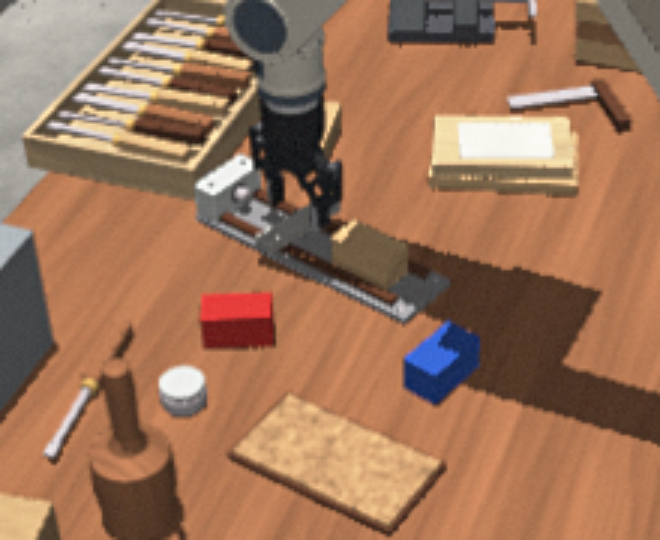

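The stone sits between the fingers, with the pads over the channel rather than the rails. I'll go down 16 mm, close, and lift a little.

>>> drive_tool(plan=[0,0,0,0.0025,0,0.008,0.8,0,0,0,0,0,0.008,0.8,0,0,0,0,0,0,0.5,0,0,0,0,0,0,0.2,0,0,0,0,0,0,0.1,0,0,0,0,0,0,0.1,0,0,0,0,0,0,0.1,0,0,0,0,0,0,0.1])

```text
time_s: 4.8
ee_pos: [0.6241, -0.0541, 0.0156]
ee_rot: [[0.409, 0.913, 0.001], [0.913, -0.409, -0.0], [0.0, 0.001, -1.0]]
ft_force: [-0.5, -0.1, 3.3]
gripper_width: 0.0268
```

>>> drive_tool(plan=[0,0,0,0,0,-0.01,0,0,0,0,0,0,-0.03,0,0,0,0,0,0,-0.05,0,0,0,0,0,0,-0.05,0,0,0,0,0,0,0,0])

```text
time_s: 5.42
ee_pos: [0.6265, -0.0543, 0.1602]
ee_rot: [[0.409, 0.913, 0.008], [0.913, -0.409, -0.001], [0.003, 0.008, -1.0]]
ft_force: [1.1, -0.4, -1.0]
gripper_width: 0.0265
```

```bash
python3 - <<'E'
from h import *
snap('wrist','wrist3')
E
```

```text
(no output)
```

View pics/wrist3.png

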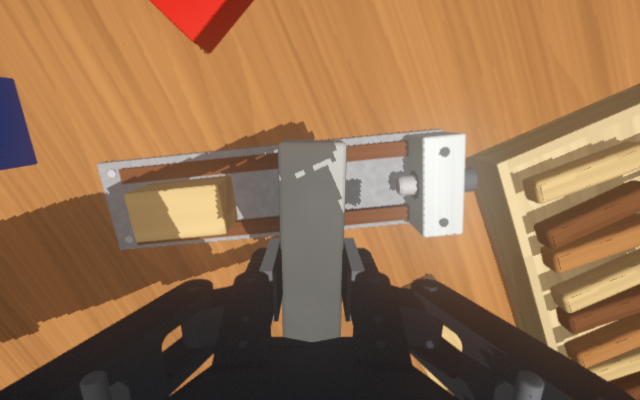

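```bash
python3 - <<'E'
from h import *
a=load('scene0');b=load('side0')
print(onz(a,[[374,328],[335,287],[320,249]],.04).round(3),onz(b,[[245,285],[261,250]],.03).round(3))
E
```

```text
[[0.614 0.426 0.04 ]
 [0.646 0.268 0.04 ]
 [0.622 0.137 0.04 ]] [[0.609 0.415 0.03 ]
 [0.628 0.263 0.03 ]]
```

>>> drive_tool(plan=[0,0,0,0.0118,-0.0152,0,0,0,0,0,0.0236,-0.0304,0,0,0,0,0,0.0236,-0.0304,0,0,0,0,0,0.0236,-0.0304,0,0,0,0,0,0.0236,-0.0304,0,0,0,0,0,0.0236,-0.0304,0,0,0,0,0,0.0236,-0.0304,0,0,0,0,0,0.0236,-0.0304,0,0,0,0,0,0.0236,-0.0304,0,0,0,0,0,0.0236,-0.0304,0,0,0,0,0,0.0118,-0.0152,0,0,0,0,-5.7,0,0,0.03,0,0,0,-5.8,0,0,0.03,0,0,0,0,0,0,0.03,0,0,0,0,0,0,0.02,0,0,0,0,0,0,0,0])

```text
time_s: 7.48
ee_pos: [0.4409, 0.2845, 0.0432]
ee_rot: [[0.219, 0.976, -0.004], [0.976, -0.219, -0.003], [-0.004, -0.004, -1.0]]
ft_force: [0.0, 0.4, -0.2]
gripper_width: 0.0266
```

```bash
python3 - <<'E'
from h import *
snap('wrist','wrist4');snap('side','side4')
f=load('side4')['frame'][180:320,220:420,::-1]
cv2.imwrite('pics/side4z.png',cv2.resize(f,None,fx=4,fy=4,interpolation=cv2.INTER_CUBIC))
E
```

```text
(no output)
```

View pics/wrist4.png

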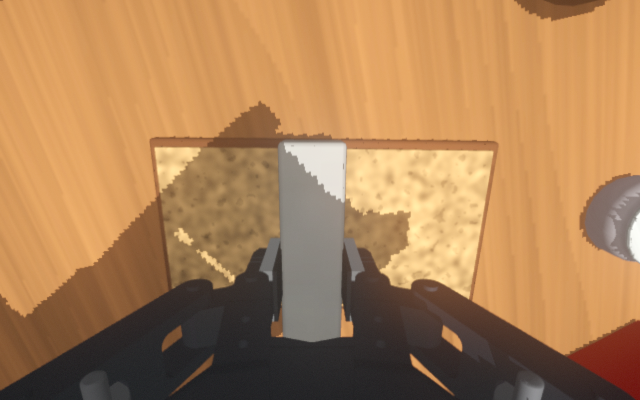

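View pics/side4z.png

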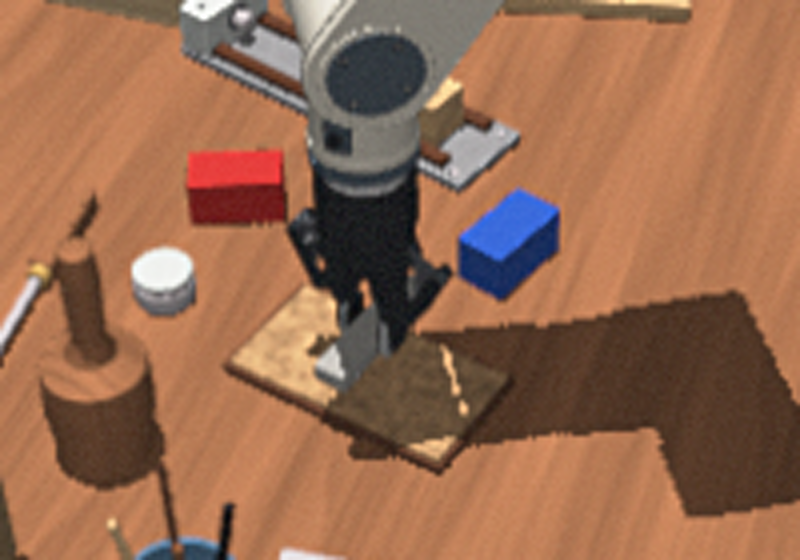

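The stone is centred over the cork and aligned. I'll lower it to about 0.0135.

>>> drive_tool(plan=[0,0,0,0,0,0.015,0,0,0,0,0,0,0.008,0,0,0,0,0,0,0.004,0,0,0,0,0,0,0.003,0,0,0,0,0,0,0,0])

```text
time_s: 8.2
ee_pos: [0.4429, 0.2857, 0.0152]
ee_rot: [[0.219, 0.976, -0.0], [0.976, -0.219, -0.0], [-0.0, -0.0, -1.0]]
ft_force: [-0.1, 0.1, -2.0]
gripper_width: 0.0266
```

>>> drive_tool(plan=[0,0,0,0,0,0.001,0,0,0,0,0,0,0.001,0,0,0,0,0,0,0,0])

```text
time_s: 8.57
ee_pos: [0.443, 0.2857, 0.0134]
ee_rot: [[0.219, 0.976, 0.0], [0.976, -0.219, 0.0], [0.0, 0.0, -1.0]]
ft_force: [0.1, -0.2, -1.7]
gripper_width: 0.0262
```

>>> drive_tool(plan=[0,0,0,0,0,0.001,0,0,0,0,0,0,0.001,0,0,0,0,0,0,0,0])

```text
time_s: 8.95
ee_pos: [0.443, 0.2857, 0.012]
ee_rot: [[0.219, 0.976, 0.0], [0.976, -0.219, 0.0], [0.0, 0.0, -1.0]]
ft_force: [-1.1, -1.2, 7.3]
gripper_width: 0.0266
```

Contact at 7 N. Releasing and lifting.

>>> drive_tool(plan=[0,0,0,0,0,0,0.4,0,0,0,0,0,0,0.6,0,0,0,0,0,0,0.8,0,0,0,0,0,0,0.8,0,0,0,0,0,-0.02,0.8,0,0,0,0,0,-0.04,0.8,0,0,0,0,0,-0.06,0.8,0,0,0,0,0,-0.06,0.8,0,0,0,0,0,0,0.8])

```text
time_s: 10.07
ee_pos: [0.4456, 0.2874, 0.1961]
ee_rot: [[0.219, 0.976, 0.008], [0.976, -0.219, 0.005], [0.007, 0.007, -1.0]]
ft_force: [0.4, 0.7, -0.8]
gripper_width: 0.0685
```

```bash
python3 - <<'E'
from h import *
snap('wrist','wrist5')
E
```

```text
(no output)
```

View pics/wrist5.png

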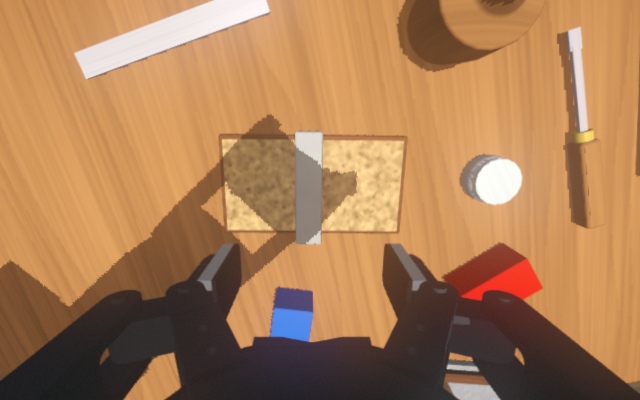

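The stone lies flat and centred on the cork, let go. Next I'll turn the tool so its x axis points back along the channel, move behind the blank, and part-close the fingers.

>>> drive_tool(plan=[0,0,-10.5,0,0,0,0.5,0,0,-10.5,0,0,0,0.15,0,0,-10.5,0,0,0,0.15,0,0,-10.5,0,0,0,0.15,0,0,-10.5,0,0,0,0.15,0,0,-10.5,0,0,0,0.15,0,0,-10.5,0,0,0,0.15,0,0,-10.5,0,0,0,0.15,0,0,0,-0.015,-0.0434,0,0.15,0,0,0,-0.015,-0.0434,0,0.15,0,0,0,-0.015,-0.0434,0,0.15,0,0,0,-0.015,-0.0434,0,0.15,0,0,0,-0.015,-0.0434,0,0.15,0,0,0,-0.0145,-0.0436,0,0.15,0,0,0,0,0,0.03,0.15,0,0,0,0,0,0.03,0.15,0,0,0,0,0,0.03,0.15,0,0,0,0,0,0,0.15])

```text
time_s: 12.38
ee_pos: [0.4415, 0.0101, 0.0985]
ee_rot: [[-0.947, 0.32, -0.008], [0.32, 0.947, 0.0], [0.007, -0.002, -1.0]]
ft_force: [-0.4, 0.4, 0.6]
gripper_width: 0.013
```

```bash
python3 - <<'E'
from h import *
print(readout.get_state()['q'])
snap('wrist','wrist6');snap('side','side6')
f=load('side6')['frame'][130:290,230:430,::-1]
cv2.imwrite('pics/side6z.png',cv2.resize(f,None,fx=3.5,fy=3.5,interpolation=cv2.INTER_CUBIC))
E
```

```text
[-4.11078030e-03  3.89253424e-01  2.10636144e+00  1.85940003e-06
  6.53521448e-01 -1.24942788e+00]
```

View pics/wrist6.png

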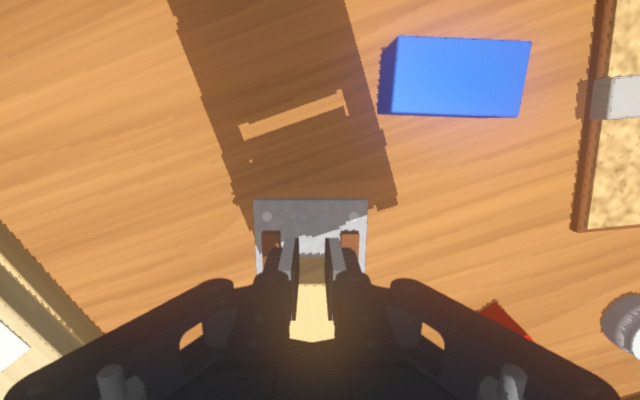

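View pics/side6z.png

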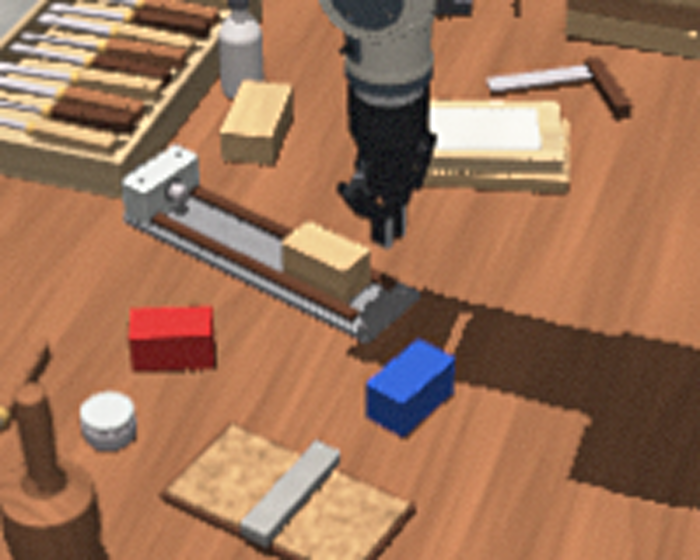

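The fingers are centred behind the blank. I'll descend with a 4° tilt so the tips lead, then creep forward.

>>> drive_tool(plan=[0,0,0,0,0,0.03,0.15,0,0,0,0,0,0.025,0.15,0,0,0,0,0,0.015,0.15,0,-4,0,0,0,0,0.15,0,0,0,0,0,0,0.15,0,0,0,0,0,0,0.15])

```text
time_s: 13.22
ee_pos: [0.4453, 0.0102, 0.032]
ee_rot: [[-0.945, 0.319, 0.067], [0.319, 0.948, -0.022], [-0.07, 0.001, -0.998]]
ft_force: [-0.0, -0.0, -0.0]
gripper_width: 0.0132
```

>>> drive_tool(plan=[0,0,0,-0.005,0,0.0003,0.15,0,0,0,-0.005,0,0.0003,0.15,0,0,0,-0.003,0,0.0002,0.15,0,0,0,-0.003,0,0.0002,0.15,0,0,0,-0.003,0,0.0002,0.15,0,0,0,-0.003,0,0.0002,0.15,0,0,0,0,0,0,0.15,0,0,0,0,0,0,0.15])

```text
time_s: 14.22
ee_pos: [0.4652, 0.0031, 0.0314]
ee_rot: [[-0.945, 0.32, 0.066], [0.319, 0.948, -0.022], [-0.07, -0.0, -0.998]]
ft_force: [-0.2, 0.3, -0.7]
gripper_width: 0.0127
```

>>> drive_tool(plan=[0,0,0,-0.003,0,0.0032,0.15,0,0,0,-0.006,0,0.0004,0.15,0,0,0,-0.006,0,0.0004,0.15,0,0,0,-0.006,0,0.0004,0.15,0,0,0,-0.006,0,0.0004,0.15,0,0,0,-0.006,0,0.0004,0.15,0,0,0,-0.006,0,0.0004,0.15,0,0,0,-0.006,0,0.0004,0.15,0,0,0,0,0,0,0.15])

```text
time_s: 15.35
ee_pos: [0.5091, -0.0115, 0.0287]
ee_rot: [[-0.945, 0.32, 0.067], [0.319, 0.947, -0.022], [-0.071, 0.0, -0.997]]
ft_force: [0.1, -0.8, -0.2]
gripper_width: 0.0127
```

```bash
python3 - <<'E'
from h import *
snap('side','side7');snap('scene','scene7')
f=load('side7')['frame'][150:270,230:380,::-1];g=load('scene7')['frame'][160:280,220:370,::-1]
cv2.imwrite('pics/m7.png',cv2.resize(np.hstack([f,g]),None,fx=2.6,fy=2.6,interpolation=cv2.INTER_CUBIC))
E
```

```text
(no output)
```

View pics/m7.png

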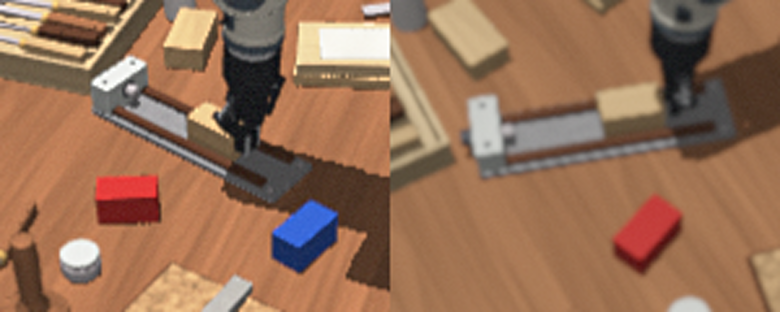

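The blank is moving ahead of the fingers in the channel and stays upright. Continuing.

>>> drive_tool(plan=[0,0,0,-0.006,0,0.0004,0.15,0,0,0,-0.006,0,0.0004,0.15,0,0,0,-0.006,0,0.0004,0.15,0,0,0,-0.006,0,0.0004,0.15,0,0,0,-0.006,0,0.0004,0.15,0,0,0,-0.006,0,0.0004,0.15,0,0,0,-0.006,0,0.0004,0.15,0,0,0,-0.006,0,0.0004,0.15,0,0,0,-0.006,0,0.0004,0.15,0,0,0,-0.006,0,0.0004,0.15,0,0,0,-0.006,0,0.0004,0.15,0,0,0,-0.006,0,0.0004,0.15,0,0,0,-0.006,0,0.0004,0.15,0,0,0,-0.006,0,0.0004,0.15,0,0,0,-0.006,0,0.0004,0.15,0,0,0,0,0,0,0.15])

```text
time_s: 17.45
ee_pos: [0.5946, -0.0404, 0.0291]
ee_rot: [[-0.945, 0.32, 0.067], [0.319, 0.947, -0.022], [-0.071, 0.0, -0.997]]
ft_force: [0.0, 0.1, -0.7]
gripper_width: 0.0128
```

```bash
cat >> h.py <<'E'
def jig():
    s=readout.get_state();p=np.array(s['ee_pos'])[:2]-[.5911,-.0395];f=np.array(s['ft_force'])
    u=np.array([.9472,-.3206]);n=np.array([.3206,.9472])
    print('t %.2f jx %.1f jy %.1f z %.1f fu %.1f fn %.1f fz %.1f'%(s['time_s'],1e3*p@u,1e3*p@n,1e3*s['ee_pos'][2],f[:2]@u,f[:2]@n,f[2]))
E
python3 - <<'E'
from h import *
jig()
snap('side','side8');snap('scene','scene8')
f=load('side8')['frame'][150:270,230:380,::-1];g=load('scene8')['frame'][160:280,220:370,::-1]
cv2.imwrite('pics/m8.png',cv2.resize(np.hstack([f,g]),None,fx=2.6,fy=2.6,interpolation=cv2.INTER_CUBIC))
E
```

```text
t 17.45 jx 3.6 jy 0.2 z 29.1 fu -0.0 fn 0.1 fz -0.7
```

View pics/m8.png

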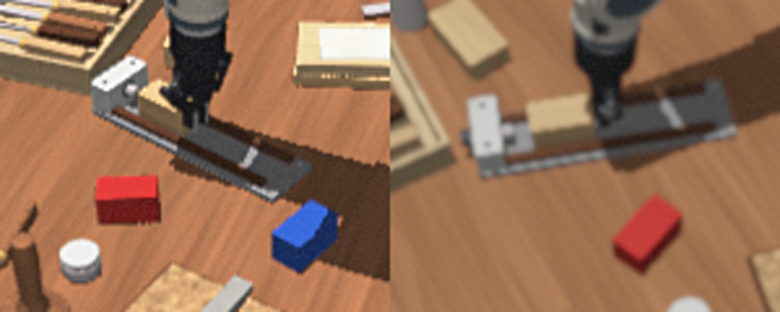

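>>> drive_tool(plan=[0,0,0,-0.004,0,0.0003,0.15,0,0,0,-0.004,0,0.0003,0.15,0,0,0,-0.003,0,0.0002,0.15,0,0,0,-0.003,0,0.0002,0.15,0,0,0,-0.002,0,0.0001,0.15,0,0,0,-0.002,0,0.0001,0.15,0,0,0,0,0,0,0.15])

```text
time_s: 18.42
ee_pos: [0.6111, -0.046, 0.029]
ee_rot: [[-0.945, 0.32, 0.067], [0.319, 0.948, -0.022], [-0.07, 0.0, -0.998]]
ft_force: [-1.0, 0.2, 0.9]
gripper_width: 0.0128
```

```bash
python3 -c "
from h import *
jig()"
```

```text
t 18.43 jx 21.1 jy 0.2 z 29.0 fu -1.0 fn -0.1 fz 0.9
```

>>> drive_tool(plan=[0,0,0,-0.002,0,0.0001,0.15,0,0,0,-0.002,0,0.0001,0.15,0,0,0,0,0,0,0.15,0,0,0,0,0,0,0.15])

```text
time_s: 18.92
ee_pos: [0.6149, -0.0473, 0.0291]
ee_rot: [[-0.945, 0.32, 0.067], [0.319, 0.948, -0.022], [-0.07, 0.0, -0.998]]
ft_force: [0.2, -0.5, 0.5]
gripper_width: 0.0128
```

```bash
python3 -c "
from h import *
jig()"
```

```text
t 18.93 jx 25.1 jy 0.3 z 29.1 fu 0.4 fn -0.4 fz 0.5
```

>>> drive_tool(plan=[0,0,0,-0.002,0,0.0001,0.15,0,0,0,-0.002,0,0.0001,0.15,0,0,0,0,0,0,0.15,0,0,0,0,0,0,0.15])

```text
time_s: 19.42
ee_pos: [0.6163, -0.048, 0.0289]
ee_rot: [[-0.946, 0.32, 0.062], [0.319, 0.948, -0.022], [-0.065, -0.001, -0.998]]
ft_force: [-7.3, 2.9, 5.9]
gripper_width: 0.0127
```

```bash
python3 -c "
from h import *
jig()"
```

```text
t 19.43 jx 26.6 jy 0.0 z 28.9 fu -7.8 fn 0.4 fz 5.9
```

```bash
python3 - <<'E'
from h import *
jig()
snap('side','side9');snap('scene','scene9');snap('wrist','wrist9')
f=load('side9')['frame'][165:235,245:335,::-1];g=load('scene9')['frame'][175:245,235:325,::-1]
cv2.imwrite('pics/m9.png',cv2.resize(np.hstack([f,g]),None,fx=4.4,fy=4.4,interpolation=cv2.INTER_CUBIC))
E
```

```text
t 19.43 jx 26.6 jy 0.0 z 28.9 fu -7.8 fn 0.4 fz 5.9
```

View pics/m9.png

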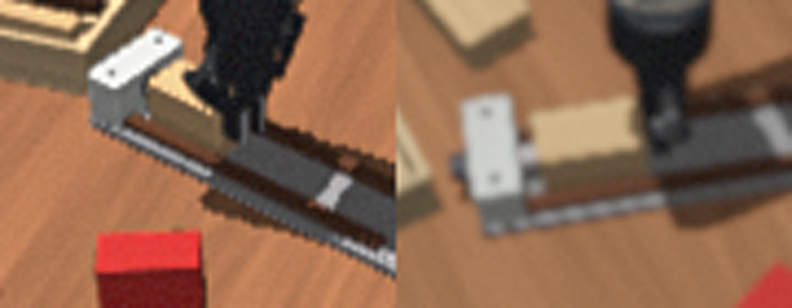

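View pics/wrist9.png

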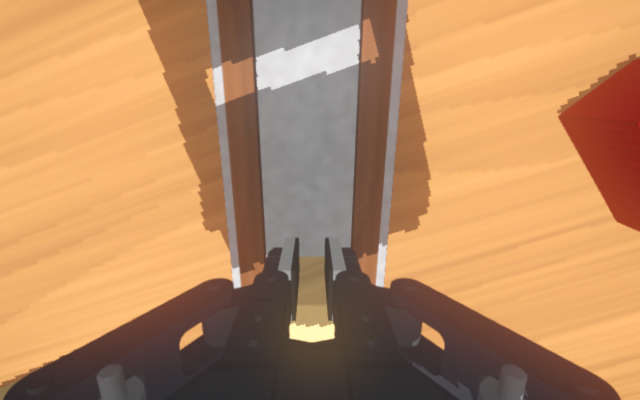

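The blank touches the plunger at jx≈25, as expected. There is an upward fz reaction of about 6 N because the arm's compliance drags the tips down the blank's face, so I'll relieve it with a small upward shift.

>>> drive_tool(plan=[0,0,0,0,0,-0.001,0.15,0,0,0,0,0,0,0.15])

```text
time_s: 19.82
ee_pos: [0.6175, -0.0484, 0.0297]
ee_rot: [[-0.945, 0.32, 0.064], [0.319, 0.948, -0.022], [-0.068, -0.0, -0.998]]
ft_force: [-2.9, 0.6, -0.7]
gripper_width: 0.013
```

```bash
python3 -c "
from h import *
jig()"
```

```text
t 19.82 jx 27.8 jy 0.1 z 29.7 fu -3.0 fn -0.4 fz -0.7
```

>>> drive_tool(plan=[0,0,0,-0.001,0,0,0.15,0,0,0,-0.001,0,0,0.15,0,0,0,0,0,0,0.15])

```text
time_s: 20.2
ee_pos: [0.6201, -0.0492, 0.0301]
ee_rot: [[-0.945, 0.32, 0.066], [0.319, 0.948, -0.022], [-0.069, -0.0, -0.998]]
ft_force: [-3.5, 1.1, -1.2]
gripper_width: 0.0129
```

```bash
python3 -c "
from h import *
jig()"
```

```text
t 20.20 jx 30.6 jy 0.1 z 30.1 fu -3.7 fn -0.1 fz -1.2
```

That relieved it: fu is now about 3.7 N, matching the spring. Advancing gently.

>>> drive_tool(plan=[0,0,0,-0.001,0,0,0.15,0,0,0,-0.001,0,0,0.15,0,0,0,-0.001,0,0.0001,0.15,0,0,0,-0.001,0,0,0.15,0,0,0,0,0,0,0.15])

```text
time_s: 20.82
ee_pos: [0.6237, -0.0504, 0.0303]
ee_rot: [[-0.945, 0.32, 0.065], [0.319, 0.948, -0.022], [-0.069, -0.0, -0.998]]
ft_force: [-5.6, 1.5, -0.6]
gripper_width: 0.0131
```

```bash
python3 -c "
from h import *
jig()"
```

```text
t 20.82 jx 34.4 jy 0.1 z 30.3 fu -5.8 fn -0.4 fz -0.6
```

>>> drive_tool(plan=[0,0,0,-0.001,0,0.0001,0.15,0,0,0,-0.001,0,0,0.15,0,0,0,-0.001,0,0,0.15,0,0,0,0,0,0,0.15])

```text
time_s: 21.32
ee_pos: [0.6262, -0.0513, 0.0303]
ee_rot: [[-0.945, 0.32, 0.065], [0.319, 0.948, -0.022], [-0.068, -0.0, -0.998]]
ft_force: [-5.3, 1.6, -1.1]
gripper_width: 0.013
```

```bash
python3 -c "
from h import *
jig()"
```

```text
t 21.32 jx 37.0 jy 0.1 z 30.3 fu -5.5 fn -0.2 fz -1.1
```

>>> drive_tool(plan=[0,0,0,-0.001,0,0,0.15,0,0,0,-0.001,0,0,0.15,0,0,0,0,0,0,0.15])

```text
time_s: 21.7
ee_pos: [0.6278, -0.0519, 0.0303]
ee_rot: [[-0.945, 0.32, 0.064], [0.319, 0.948, -0.022], [-0.068, -0.0, -0.998]]
ft_force: [-7.7, 2.1, -1.5]
gripper_width: 0.013
```

```bash
python3 -c "
from h import *
jig()"
```

```text
t 21.70 jx 38.7 jy 0.1 z 30.3 fu -7.9 fn -0.5 fz -1.5
```

>>> drive_tool(plan=[0,0,0,-0.001,0,0,0.15,0,0,0,0,0,0,0.15])

```text
time_s: 21.95
ee_pos: [0.6287, -0.0522, 0.0303]
ee_rot: [[-0.945, 0.32, 0.064], [0.319, 0.948, -0.022], [-0.067, -0.0, -0.998]]
ft_force: [-6.2, 2.0, -1.5]
gripper_width: 0.0128
```

```bash
python3 -c "
from h import *
jig()"
```

```text
t 21.95 jx 39.6 jy 0.1 z 30.3 fu -6.6 fn -0.1 fz -1.5
```

>>> drive_tool(plan=[0,0,0,-0.001,0,0,0.15,0,0,0,0,0,0,0.15])

```text
time_s: 22.2
ee_pos: [0.6294, -0.0524, 0.0303]
ee_rot: [[-0.945, 0.32, 0.063], [0.319, 0.948, -0.022], [-0.067, -0.001, -0.998]]
ft_force: [-7.3, 2.8, -0.8]
gripper_width: 0.0128
```

>>> drive_tool(plan=[0,0,0,-0.001,0,0,0.15,0,0,0,0,0,0,0.15])

```text
time_s: 22.45
ee_pos: [0.6298, -0.0526, 0.0301]
ee_rot: [[-0.945, 0.32, 0.062], [0.319, 0.948, -0.022], [-0.066, -0.001, -0.998]]
ft_force: [-8.7, 2.6, -0.4]
gripper_width: 0.013
```

>>> drive_tool(plan=[0,0,0,-0.001,0,0,0.15,0,0,0,0,0,0,0.15])

```text
time_s: 22.7
ee_pos: [0.6299, -0.0527, 0.0298]
ee_rot: [[-0.946, 0.32, 0.06], [0.319, 0.948, -0.021], [-0.064, -0.001, -0.998]]
ft_force: [-9.8, 2.3, -1.5]
gripper_width: 0.0126
```

```bash
python3 -c "
from h import *
jig()"
```

```text
t 22.70 jx 41.0 jy -0.1 z 29.8 fu -10.0 fn -1.0 fz -1.5
```

The blank has bottomed out at jx 41.0, 15 mm past plunger contact. Adding push to about 15 N.

>>> drive_tool(plan=[0,0,0,-0.001,0,0,0.15,0,0,0,0,0,0,0.15,0,0,0,0,0,0,0.15])

```text
time_s: 23.08
ee_pos: [0.6299, -0.0528, 0.0295]
ee_rot: [[-0.946, 0.32, 0.059], [0.319, 0.948, -0.021], [-0.062, -0.001, -0.998]]
ft_force: [-10.7, 5.1, -1.1]
gripper_width: 0.0127
```

>>> drive_tool(plan=[0,0,0,-0.001,0,0,0.15,0,0,0,0,0,0,0.15,0,0,0,0,0,0,0.15])

```text
time_s: 23.45
ee_pos: [0.63, -0.0528, 0.0292]
ee_rot: [[-0.946, 0.32, 0.057], [0.319, 0.948, -0.021], [-0.06, -0.002, -0.998]]
ft_force: [-12.9, 6.2, -2.1]
gripper_width: 0.0131
```

```bash
python3 -c "
from h import *
jig()"
```

```text
t 23.45 jx 41.1 jy -0.2 z 29.2 fu -14.2 fn 1.7 fz -2.1
```

>>> drive_tool(plan=[0,0,0,-0.0005,0,0,0.15,0,0,0,0,0,0,0.15,0,0,0,0,0,0,0.15,0,0,0,0,0,0,0.15,0,0,0,0,0,0,0.15,0,0,0,0,0,0,0.15])

```text
time_s: 24.2
ee_pos: [0.6301, -0.0529, 0.0292]
ee_rot: [[-0.946, 0.32, 0.056], [0.319, 0.948, -0.021], [-0.06, -0.002, -0.998]]
ft_force: [-13.0, 6.7, -1.4]
gripper_width: 0.0127
```

```bash
python3 - <<'E'
from h import *
jig()
snap('side','side10');jig();snap('scene','scene10');jig();snap('wrist','wrist10');jig()
f=load('side10')['frame'][165:300,245:370,::-1];g=load('scene10')['frame'][175:310,235:435,::-1]
cv2.imwrite('pics/m10.png',cv2.resize(np.hstack([f,g]),None,fx=2.4,fy=2.4,interpolation=cv2.INTER_CUBIC))
f=load('side10')['frame'][170:220,255:315,::-1];g=load('scene10')['frame'][185:235,240:300,::-1]
cv2.imwrite('pics/m10z.png',cv2.resize(np.hstack([f,g]),None,fx=6.6,fy=6.6,interpolation=cv2.INTER_CUBIC))
E
```

```text
t 24.20 jx 41.2 jy -0.2 z 29.2 fu -14.5 fn 2.2 fz -1.4
t 24.25 jx 41.2 jy -0.2 z 29.2 fu -14.5 fn 2.0 fz -0.7
t 24.30 jx 41.2 jy -0.2 z 29.2 fu -14.9 fn 1.5 fz -1.6
t 24.35 jx 41.1 jy -0.2 z 29.1 fu -14.8 fn 1.9 fz -1.6
```

View pics/m10.png

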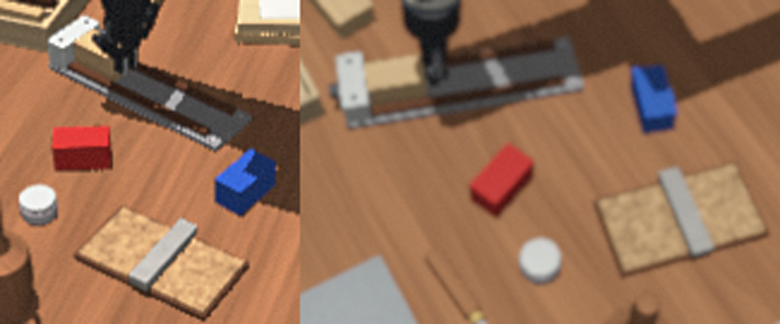

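View pics/m10z.png

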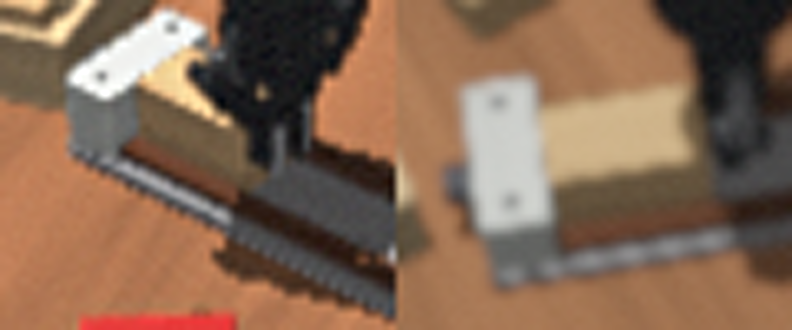

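Both views show the blank flush against the stop with no gap, low and level. The push is steady at about 14.7 N, and the stone is flat on the cork. Handing in.

```bash
python3 -c "
from h import *
print(ticket.job_done())"
```

```text
the job is handed in; nothing more can be done
None
```

I laid the sharpening stone flat in the middle of the cork board and let go of it. I then pushed the blank along the channel with part-closed fingers, up against the stop block, and handed the job in at about 24 s while still pushing.

**Last checks:**
- **Blank home:** it stopped moving about 15 mm after it touched the plunger. Both fixed cameras show it flush with the stop, level and square in the channel.
- **Push:** it held steady at 14.5–14.9 N along the channel. That is about 7 N more than the 7.5 N spring, not counting friction.
- **Stone and bystanders:** the stone lies flat on the cork, about centred. Everything else I could see looked to be in its place; I judged this by eye and did not measure it.

**Disagreements:**
- **Early force spike:** when the blank first met the plunger, the reading jumped to 7.8 N, with 5.9 N upward on the fingers because the tips were dragging down the blank's face. Raising the tool 1 mm brought it down to the roughly 3 N the spring should give.
- **Sideways force:** about 2 N remained on the tool at the end. I left it, because the blank was square and still.

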